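# Analyse the polished face of a banded slab on the bench analyser

### The arm

A 7-joint arm with a two-finger parallel gripper is mounted at the origin on a cart in front of the work surface, level with it; the furniture and walls round the work are solid. World frame = base frame: x ahead of the robot, y to its left, z up, the work surface at z = 0. Lengths are in m, angles in rad, forces in N, time in s.
With the tool pointing down it reaches from about 0.4 to 0.85 m from the base axis. Payload 4.5 kg.
Tool frame: the origin (TCP) lies on the centre line of the jaws, within the pads' length; the fingertips stand r.tcp_to_tips ahead of it and the grasp point (between the pads) lies 11 mm behind it (r.tcp_to_tips is the distance from the TCP to the fingertips, in m); y points along the fingers, x is the direction in which the jaws open and shut, and the axes are right-handed (so a half turn about y gives the same grasp; the last joint's range is limited). The gripper opens to 88 mm and grips with 3 to 60 N. Pads are 18 mm wide; open, the fingers measure 123 mm over their backs; the gripper's body (75 mm by 187 mm) begins 45 mm behind the grasp point.
Start: joints at [1.204, 0.689, -0.195, 1.565, 0.157, 0.902, -0.215], TCP at [0.244, -0.575, 0.22] pointing down, gripper open.
Joint ranges: [-3.01, 3.01], [-0.46, 2.08], [-1.47, 1.51], [0.13, 2.56], [-1, 4.14], [0.04, 2.09], [-2.66, 2.66]. Speed limits (rad/s): [2.57, 2.57, 3.14, 3.14, 3.14, 3.14, 3.14].

### API

Orientations are given as a unit quaternion [x, y, z, w].
In Python, from plant import r gives the robot as it stands. The module is installed in compiled form; this text tells all that it offers.
- The arm moves only by the shell command python3 -m inch 'ROWS' [OPENING] [FORCE]. ROWS is text: rows parted by semicolons, each of 4 numbers parted by spaces: the shift along the tool's x, y, z in mm, then the turn about the tool's y in degrees. In form: x y z spin; .... A call has 1 to 10 rows; each row is the pose to reach, as a shift and turn from the pose commanded when the call began, along the tool's axes at that moment; what a row does not reach only later rows make up. A row lasts 1/10 s, in which the tool goes at most 50 mm and 8.59 degrees, less where a joint would pass 70% of its speed; a pose out of reach is approached as far as the arm can. A call with a gripper value outside its range is refused whole. OPENING is the gripper command: -1 is shut, 1 is fully open, values between are in proportion, set as the call begins (- or left out, the last holds). The fingers move at their own pace and stop on an object; FORCE is the grip in N (left out, the last holds). Time passes only in rows, so rows that repeat a pose let the fingers close. It gives the time, the measured TCP pose, the force and the opening at its end, in the units of the state.
- r.get_state(): the state, without advancing time (a new reading comes with each control period).
- r.snapshot(name): name is "side" or "top"; returns a dict with "frame" (384x512x3 uint8, red, green, blue), "intrinsics" (3x3 intrinsics, pixels), "R" (3x3) and "t" (3): a world point X has camera coordinates R X + t. Camera axes: x right, y down, z forward; pixel columns grow to the right and rows downward; lengths in m; the calibration is good to about 2 mm. A picture is of the moment at which its call begins. There is no depth.
- r.finish_job(): hands the job in, once; it reports no verdict.
Trained networks look in the newest picture that a camera, given by its name, has taken for a name from the list of things; names that differ only in an ending like _2 or _b are one class to them, and where a whole thing is asked for, a point or a joint stands for the part that bears it (a point fixed in the world has none). Each returns a list of dicts, best first, with "p" (0 to 1); they miss things now and then, are a little off and sometimes report something else, mostly with a low value. They report only what shows in the picture. A call takes as long as a camera call.
- r.trace(camera, name): "region" (384x512 bool, what is visible of it) and "centre" ([row, column] in pixels, amid what is visible of it).
- r.tip_of(camera, name): "centre" ([row, column] in pixels: a listed point, or the origin of a listed thing).
The state is a dict: "clock": time; "q": joint angles; "qd": joint speeds; "joint_torque": joint torques, N m; "tool_pos": TCP position; "eef_rot": TCP orientation; "contact_force": force on the tool from outside, world axes, zero at the start; "moment": the same for the moment, N m; "opening": opening from 0.0 (shut) to 1.0 (fully open).
Only numpy, scipy, OpenCV 4.12 (cv2) and the standard library are available. Lean on these libraries where they do the work, as an engineer would, in place of code of your own. Each camera call takes 0.05 s, during which the arm holds its last target.

### The job

Turn the banded sardonyx slab over and lay it, polished face down, on the bench analyser's stage so that it lies flat and centred over the amber window, and let go of it. Only then press the yellow enabling paddle down to its middle position, level with the tops of its two side cheeks, never through to its lower stop, and keep it there: your program finishes while the robot is still holding the paddle in the middle. Leave the other stones and tools where they are.

Things in the scene. Friction and masses are not known exactly. Their poses are not given: they have to be found in the camera images.
- slab: Loose sawn slab of straight-banded red, brown and white sardonyx, a plain block 46 (own x) x 66 (own y) x 18 mm (own z), about 0.14 kg, square edges; it can stand on its 46 x 18 mm ends. Starts flat on the table, polished banded face up, pale grey-tan crust below. Origin: centre of the crust face; own z points from crust to polished face (up at the start, down at the end).
- polished_face (a point): Centre of the slab's polished face, 18 mm from the body's origin along the slab's own z.
- window (a point): Centre of the analyser's amber measuring window (17 mm across, in a black ring 25 mm across), flush in the level aluminium stage plate, 50 mm above the table. Axes as the analyser's. The bare plate is 128 (x) x 104 mm (y), its centre 6 mm behind the window; black corner marks 52 x 72 mm round the window frame the slab's place (long side along y). The slab may also lie turned.
- analyser: Fixed desktop X-ray analyser, 200 (x) x 208 mm (y). Origin: under its centre, on the table; x to its back, y to its left, z up. Stage on the left, paddle on the right (-y), both in front; behind them, from x = 37 mm on, a housing 95 mm high with a leaning display up to 172 mm. The paddle's cheeks are 63 mm high, at x = -38 to 40 mm; the one nearer the stage begins at y = -24 mm.
- paddle_pad (a point): Centre of the ribbed black grip pad (42 x 42 mm) on the free front end of the yellow enabling paddle, 86 mm in front of its hinge; moves with the paddle. Press it from above, straight down. Height above the table: about 78 mm at rest, 63 mm in the middle position (paddle level, flush with the cheek tops), 47 mm at the lower stop. The cheeks stand behind the pad, clear of it.
- paddle_hinge (a point): Point on the paddle's hinge axis (level, along the analyser's y), 55 mm above the table; fixed to the analyser. The paddle, 48 mm wide and 108 mm long, runs from here to the analyser's front (-x).
- enabling_paddle (a joint): Angle of the enabling paddle, rad: 0 = released, raised by its spring; 0.18 = middle position (level), where the analyser runs; 0.36 = lower stop, where it trips. 0.10 to 0.26 counts as the middle; past 0.33 counts as pushed through to the stop. The spring takes about 3 N at the pad to start, 6 N in the middle and 9 N at the stop, and lifts the paddle again when let go.
- agate_b: Bystander: red jasper pebble 32 x 38 x 24 mm, loose on the left of the table. Origin under its centre.
- river_a: Bystander: pale river stone 48 x 62 x 26 mm, loose on the left of the table. Origin under its centre.
- serpentine: Bystander: green serpentine lump 40 x 50 x 34 mm, loose behind the slab. Origin under its centre.
- view_stone_c: Bystander: green viewing stone on a wooden stand, 43 x 56 x 88 mm, loose behind the analyser's left side. Origin under its centre.
- loupe: Bystander: folding loupe 31 x 70 x 13 mm, loose in front of the analyser. Origin under its centre.
- tweezers: Bystander: steel tweezers 18 x 113 x 8 mm, loose in front of the analyser. Origin under their centre.

How it is judged:
On the way, in this order (a step that is already met when the one before it is completed fails the run):
1. the slab lies flat, polished face down, centred over the window, and is let go (horizontal distance between polished_face and window below 0.012 m and z of polished_face in the frame of window between -0.004 and 0.004 m and angle between slab's own z axis and vertical above 3.04 rad and contact force between each of the fingers, the arm and slab below 0.1 N and linear speed of slab below 0.02 m/s), for 0.2 s.
2. the enabling paddle is held in its middle position with the slab in place (all of step 1 and value of joint enabling_paddle between 0.1 and 0.26 rad), for 0.2 s.
At the end, for the whole second after the job is handed in: The robot still presses the enabling paddle (more than 2 N) and its angle stays between 0.10 and 0.26 rad (middle 0.18); the slab rests untouched and flat on the stage plate, polished face down, its centre within 12 mm of the window's centre (all of step 2 and contact force between the fingers and enabling_paddle above 2 N); the arm keeps its last pose, push and grip.
It fails at once if the paddle is pressed (past 0.08 rad) while the slab does not cover the window polished face down (value of joint enabling_paddle above 0.08 rad and not (horizontal distance between polished_face and window below 0.012 m and z of polished_face in the frame of window between -0.004 and 0.004 m and angle between slab's own z axis and vertical above 3.04 rad)).
It fails at once if the paddle is pushed through to its lower stop (past 0.33 rad) (value of joint enabling_paddle above 0.33 rad).
It fails at once if another stone or tool is shifted by more than 20 mm (distance of any of agate_b, river_a, serpentine, view_stone_c, loupe, tweezers from where it was at the start of the episode above 0.02 m).
It also fails if it takes over 61 s, if anything falls off the work surface, if the arm or the gripper's body presses on something with over 40 N, if the wrist force passes 120 N, or if a joint passes its speed limit or range.

## Working session

There is one attempt and no reset: what is moved stays moved. The work goes in short steps, Python scripts to look and compute and a shell command to move; the robot and the scene stay as the last step left them, time stands still between calls to the robot, and variables do not carry over. Pictures are saved under pics/ and viewed, and the job is handed in when it is done.

```bash
mkdir -p pics
cat > h.py <<'E'
from plant import r
import numpy as np, cv2
from scipy.spatial.transform import Rotation as Rn
def snap(cam,name):
    s=r.snapshot(cam); cv2.imwrite(f'pics/{name}.png',cv2.cvtColor(s['frame'],cv2.COLOR_RGB2BGR)); return s
def ray(s,rc):
    K,R,t=np.array(s['intrinsics']),np.array(s['R']),np.array(s['t'])
    d=R.T@np.linalg.inv(K)@np.array([rc[1],rc[0],1.]); return -R.T@t,d
def atz(s,rc,z):
    c,d=ray(s,rc); return c+d*(z-c[2])/d[2]
def proj(s,X):
    p=np.array(s['R'])@np.array(X)+np.array(s['t']); p=np.array(s['intrinsics'])@p; return p[:2]/p[2]
def tri(s1,a,s2,b):
    c1,d1=ray(s1,a);c2,d2=ray(s2,b);A=np.stack([d1,-d2],1)
    u=np.linalg.lstsq(A,c2-c1,rcond=None)[0];p=c1+d1*u[0];q=c2+d2*u[1];return (p+q)/2,np.linalg.norm(p-q)
E
python3 - <<'E'
from h import *
np.set_printoptions(precision=4,suppress=True)
a=snap('top','t0');b=snap('side','s0')
st=r.get_state();print(st,r.tcp_to_tips)
for n in ['slab','polished_face','window','analyser','paddle_pad','paddle_hinge','serpentine','loupe','tweezers','view_stone_c','river_a','agate_b']:
    ta=r.tip_of('top',n);tb=r.tip_of('side',n)
    print(n,[(np.round(x['centre'],1),round(x['p'],2)) for x in ta[:2]],[(np.round(x['centre'],1),round(x['p'],2)) for x in tb[:2]])
    if ta and tb: print('   ',*tri(a,ta[0]['centre'],b,tb[0]['centre']))
    elif ta: print('  z0',atz(a,ta[0]['centre'],0))
E
```

```text
{'clock': 0.1, 'q': array([ 1.2038,  0.6899, -0.1945,  1.5662,  0.1573,  0.9025, -0.2151]), 'qd': array([-0.0008, -0.0004, -0.0015, -0.0027, -0.0005, -0.0012, -0.0016]), 'joint_torque': array([ -0.0027, -52.8505,  -1.2713, -15.3837,  -0.0526,   0.002 ,
         0.    ]), 'tool_pos': array([ 0.2436, -0.575 ,  0.2196]), 'eef_rot': array([-0.5893,  0.391 , -0.39  ,  0.5898]), 'contact_force': array([-0.163 ,  0.1386,  0.152 ]), 'moment': array([0.0014, 0.0082, 0.0077]), 'opening': 1.001569840914225} 0.008
slab [(array([212.1, 239.8]), 0.88), (array([176.2, 260.6]), 0.65)] [(array([222.3, 266.9]), 0.77)]
    [0.5042 0.3853 0.0005] 0.003368073214083177
polished_face [(array([211.1, 241.6]), 0.73)] [(array([218.2, 266.3]), 0.61), (array([179.1, 311.7]), 0.51)]
    [0.5066 0.38   0.0126] 0.0020464874592341833
window [(array([194.9, 314.4]), 0.65)] [(array([179.6, 263.6]), 0.56)]
    [0.5464 0.19   0.0593] 0.001646233088422219
analyser [(array([180.4, 331.4]), 0.83)] [(array([191.5, 253.6]), 0.85)]
    [ 0.5951  0.1306 -0.0225] 0.0017591162577019366
paddle_pad [(array([202.4, 363. ]), 0.88)]
[... 279 characters left out ...]
] [(array([213.1, 241.9]), 0.62)]
    [ 0.6025  0.3297 -0.0058] 0.009976300480583972
loupe [(array([272.2, 295.4]), 0.73)] [(array([208.3, 316.7]), 0.44)]
    [ 0.3473  0.2358 -0.0117] 0.005595919131004891
tweezers [(array([257. , 379.9]), 0.67)] [(array([180.4, 311.9]), 0.55)]
    [ 0.3846  0.0058 -0.015 ] 2.899564673801474e-05
view_stone_c [(array([128.2, 270.4]), 0.67)] [(array([207.3, 206.1]), 0.8)]
    [ 0.7378  0.2998 -0.013 ] 0.011732225519174737
river_a [(array([257.1, 167.1]), 0.59)] [(array([261.4, 296.2]), 0.59)]
    [ 0.3855  0.5806 -0.0032] 0.00026741505897544683
agate_b [(array([233.4, 138.7]), 0.63)] [(array([187.1, 255. ]), 0.21)]
    [0.4726 0.5988 0.2322] 0.0621576523946634
```

View images.

Run:
```python
import cv2
a=cv2.imread('pics/t0.png');cv2.imwrite('pics/t0b.png',cv2.resize(a[110:290,100:420],None,fx=2.5,fy=2.5,interpolation=cv2.INTER_CUBIC))
a=cv2.imread('pics/s0.png');cv2.imwrite('pics/s0b.png',cv2.resize(a[120:320,160:400],None,fx=3,fy=3,interpolation=cv2.INTER_CUBIC)[:600])
```

```text
(no output)
```

View pics/t0.png

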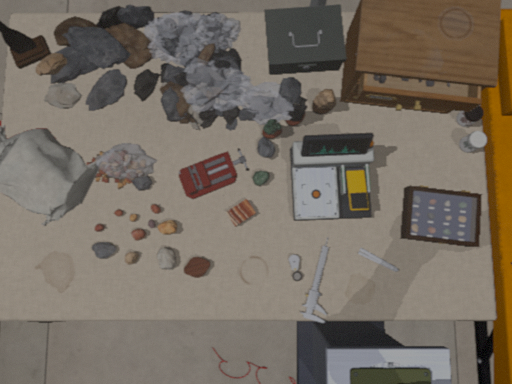

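View pics/s0.png

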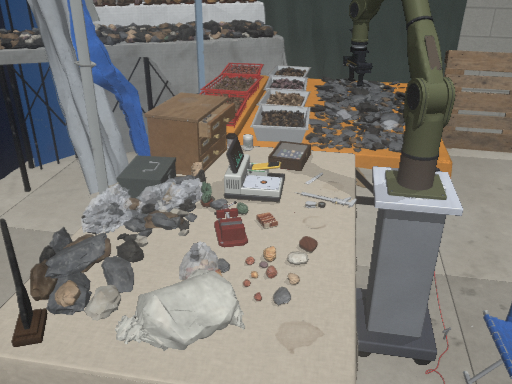

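View pics/t0b.png

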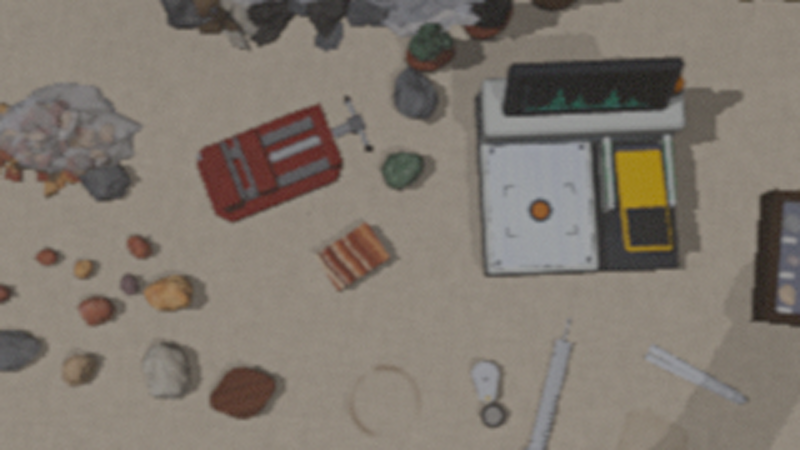

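View pics/s0b.png

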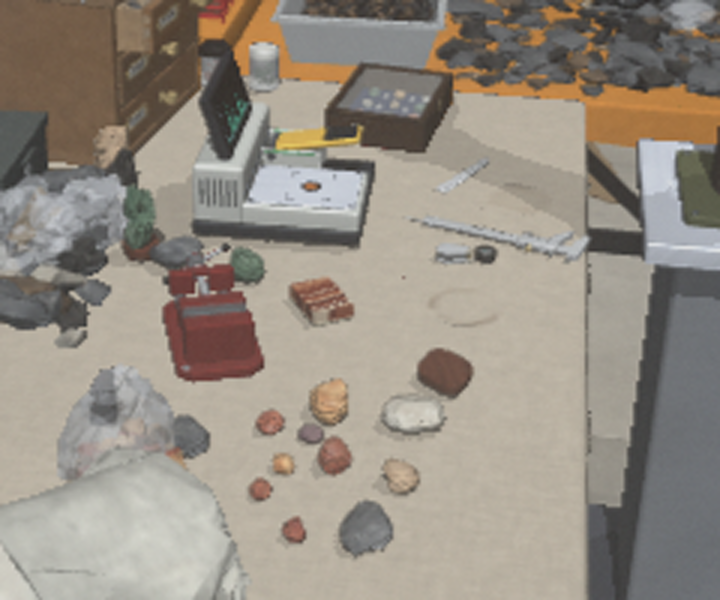

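```bash
python3 - <<'E'
from h import *
np.set_printoptions(precision=4,suppress=True)
a=snap('top','t1');b=snap('side','s1')
for s in (a,b): print(s['intrinsics'][0],'cam',-np.array(s['R']).T@np.array(s['t']))
st=r.get_state();R0=Rn.from_quat(st['eef_rot']).as_matrix();print(R0)
for x in r.trace('top','slab')[:2]:
    m=x['region'].astype(np.uint8);c=max(cv2.findContours(m,0,1)[0],key=cv2.contourArea)[:,0,:]
    P=np.array([atz(a,(p[1],p[0]),0.016)[:2] for p in c])
    rect=cv2.minAreaRect((P*1000).astype(np.float32));print(x['p'],x['centre'],m.sum(),rect,'\n',cv2.boxPoints(rect))
def warp(s,z,x0,x1,y0,y1,ppm,name):
    # rectified view: up=+x, left=+y
    W=int((y1-y0)*ppm);H=int((x1-x0)*ppm)
    X=np.array([[x1,y1,z],[x1,y0,z],[x0,y0,z],[x0,y1,z]]);src=np.array([proj(s,p) for p in X],np.float32)
    M=cv2.getPerspectiveTransform(src,np.array([[0,0],[W,0],[W,H],[0,H]],np.float32))
    cv2.imwrite(f'pics/{name}.png',cv2.warpPerspective(cv2.cvtColor(s['frame'],cv2.COLOR_RGB2BGR),M,(W,H),flags=cv2.INTER_CUBIC))
warp(a,0.018,.44,.58,.30,.46,4000,'slabr')
warp(a,0.050,.44,.64,.02,.27,3000,'anar')
E
cat >> h.py <<'E'
def warp(s,z,x0,x1,y0,y1,ppm,name):
    W=int((y1-y0)*ppm);H=int((x1-x0)*ppm)
    X=np.array([[x1,y1,z],[x1,y0,z],[x0,y0,z],[x0,y1,z]]);src=np.array([proj(s,p) for p in X],np.float32)
    M=cv2.getPerspectiveTransform(src,np.array([[0,0],[W,0],[W,H],[0,H]],np.float32))
    cv2.imwrite(f'pics/{name}.png',cv2.warpPerspective(cv2.cvtColor(s['frame'],cv2.COLOR_RGB2BGR),M,(W,H),flags=cv2.INTER_CUBIC))
E
```

```text
[425.6923   0.     256.0321] cam [0.4146 0.3371 1.1542]
[482.4065   0.     257.6787] cam [0.2992 1.729  0.8009]
[[ 0.3902  0.      0.9207]
 [-0.9207 -0.      0.3902]
 [ 0.     -1.      0.    ]]
0.65 [212.4, 243.2] 430 ((502.79351806640625, 382.2364501953125), (47.64698028564453, 67.52938842773438), 33.802703857421875) 
 [[464.2127 397.0396]
 [501.7817 340.9256]
 [541.3743 367.4333]
 [503.8054 423.5473]]
```

View pics/slabr.png

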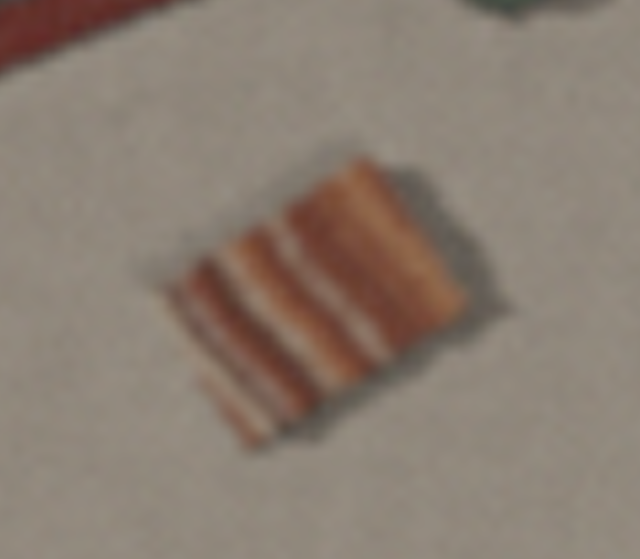

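View pics/anar.png

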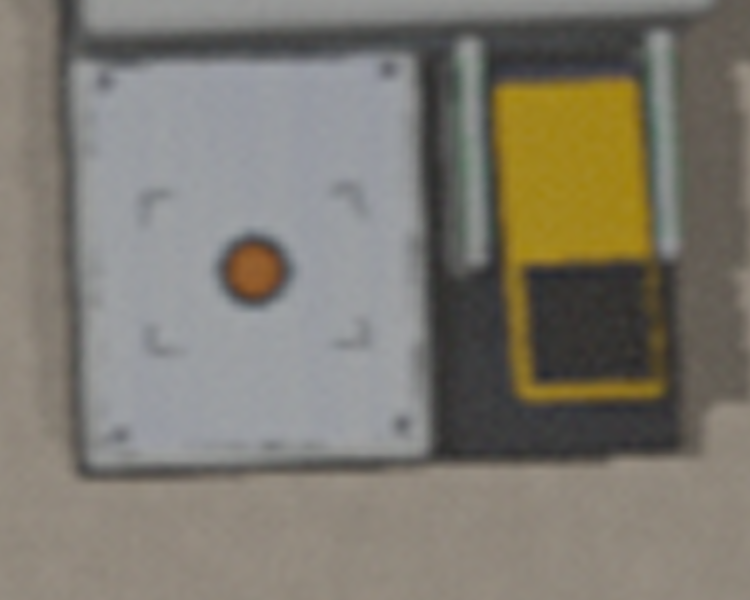

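```bash
python3 -m inch '-30 0 40 -5; -60 0 80 -10; -90 0 120 -16; -120 0 162 -22; -150 0 204 -28; -180 0 246 -34; -210 0 286 -40; -240 0 326 -46; -268 0 366 -50; -291 0 401 -50' 1
cat >> h.py <<'E'
def plan(target,head=None):
    st=r.get_state();R=Rn.from_quat(st['eef_rot']).as_matrix();d=R.T@(np.array(target)-st['tool_pos'])*1000
    h=np.degrees(np.arctan2(R[1,0],R[0,0]));print('tcp',st['tool_pos'].round(4),'head',round(h,2),'d',d.round(1),'spin',None if head is None else round((h-head+180)%360-180,2),'F',st['contact_force'].round(2),'op',round(st['opening'],3),'t',st['clock'],'tilt',R[:,1].round(3))
E
python3 - <<'E'
from h import *
plan([.522,.3564,.10],34.3)
a=r.snapshot('top')
for n in ('window','paddle_pad'):
  for z in (.05,.078): print(n,z,atz(a,r.tip_of('top',n)[0]['centre'],z))
E
```

```text
clock: 2.45
tool_pos: [0.5006, -0.1488, 0.2206]
eef_rot: [-0.699, 0.104, -0.104, 0.7]
contact_force: [0.5, -0.3, -0.6]
opening: 1.001
tcp [ 0.5006 -0.1488  0.2206] head -16.89 d [-126.4  120.8  489.5] spin -51.19 F [ 0.54 -0.27 -0.61] op 1.001 t 2.45 tilt [ 0.001  0.    -1.   ]
window 0.05 [0.54295265 0.18408795 0.05      ]
window 0.078 [0.53969829 0.18796807 0.078     ]
paddle_pad 0.05 [0.52964368 0.07474783 0.05      ]
paddle_pad 0.078 [0.52672679 0.08140046 0.078     ]
```

```bash
python3 -m inch '-12 0 48 -5; -24 0 97 -10; -37 0 145 -15; -50 0 193 -21; -62 0 241 -27; -75 0 289 -33; -88 0 338 -39; -101 0 387 -45; -114 30 438 -51; -126 60 489 -51'
python3 -m inch '0 0 0 0; 0 30 0 0; 0 60 0 0; 0 60 0 0'
python3 - <<'E'
from h import *
plan([.522,.3564,.015],34.3)
a=snap('top','t2');b=snap('side','s2')
x=cv2.imread('pics/s2.png')[150:290,190:350];cv2.imwrite('pics/s2b.png',cv2.resize(x,None,fx=4,fy=4,interpolation=2))
E
```

```text
clock: 3.7
tool_pos: [0.5228, 0.3336, 0.171]
eef_rot: [0.677, 0.207, -0.205, -0.676]
contact_force: [0.7, -0.8, 0.1]
opening: 1.001
clock: 4.1
tool_pos: [0.5203, 0.3289, 0.1077]
eef_rot: [0.679, 0.203, -0.208, -0.675]
contact_force: [-0.4, -0.2, -0.5]
opening: 1.002
tcp [0.5203 0.3289 0.1077] head 33.79 d [17.5 92.5 22.2] spin -0.51 F [-0.36 -0.19 -0.5 ] op 1.002 t 4.1 tilt [-0.005 -0.007 -1.   ]
```

View pics/s2b.png

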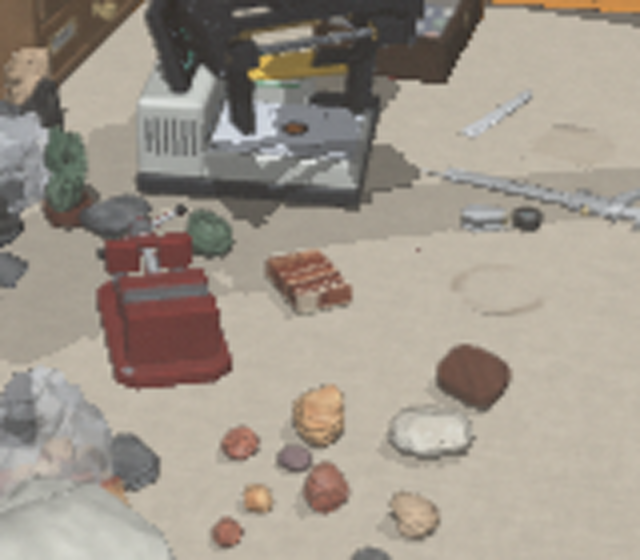

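```bash
python3 -m inch '17.5 0 22 0; 17.5 0 22 0; 17.5 30 22 0; 17.5 60 22 0; 17.5 60 22 0'
python3 - <<'E'
from h import *
plan([.522,.3564,.015],34.3)
a=snap('top','t3');b=snap('side','s3')
x=cv2.imread('pics/s3.png')[150:270,200:340];y=cv2.imread('pics/t3.png')[160:260,190:310];
x=cv2.resize(x,(600,514),interpolation=2);cv2.imwrite('pics/s3b.png',x);cv2.imwrite('pics/t3b.png',cv2.resize(y,None,fx=5,fy=5,interpolation=2))
E
```

```text
clock: 4.7
tool_pos: [0.5225, 0.3593, 0.0494]
eef_rot: [0.678, 0.205, -0.208, -0.675]
contact_force: [-0.4, -0.4, 0.5]
opening: 1.006
tcp [0.5225 0.3593 0.0494] head 33.92 d [-1.8 34.5 -2.1] spin -0.38 F [-0.44 -0.42  0.52] op 1.006 t 4.7 tilt [-0.003 -0.005 -1.   ]
```

View pics/s3b.png

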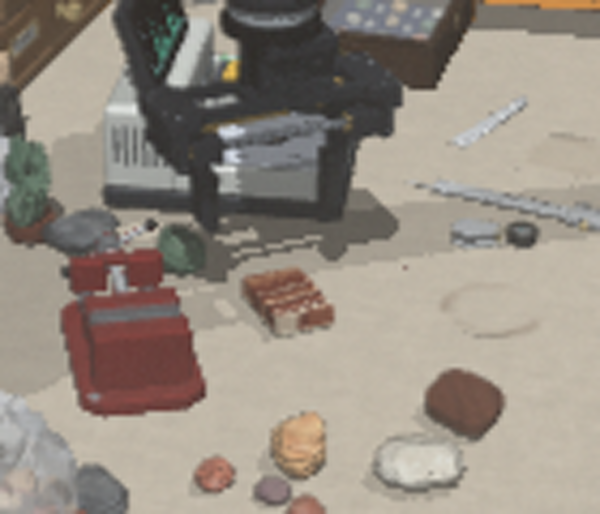

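View pics/t3b.png

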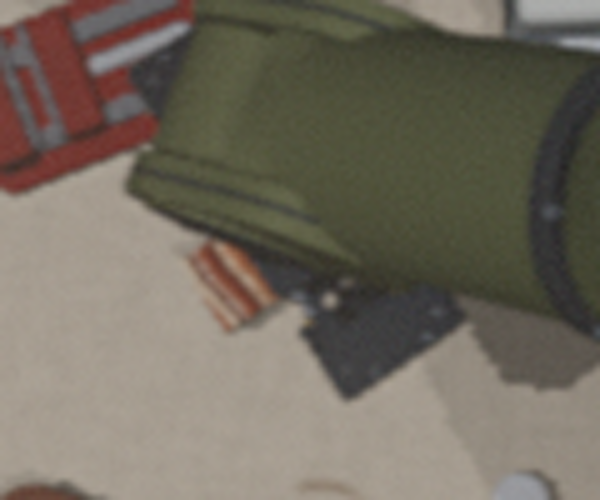

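```bash
python3 -m inch '-2 0 -2 0; -2 15 -2 0; -2 34 -2 0; -2 34 -2 0'
python3 - <<'E'
from h import *
plan([.522,.3564,.015],34.3)
b=snap('side','s4')
x=cv2.imread('pics/s4.png')[170:250,220:320];
x=cv2.resize(x,None,fx=6,fy=6,interpolation=2);cv2.imwrite('pics/s4b.png',x)
E
```

```text
clock: 5.2
tool_pos: [0.5218, 0.3579, 0.0153]
eef_rot: [0.677, 0.205, -0.208, -0.676]
contact_force: [-0.1, -0.4, 0.6]
opening: 1.003
tcp [0.5218 0.3579 0.0153] head 33.97 d [-0.6  0.3 -1.4] spin -0.33 F [-0.15 -0.45  0.63] op 1.003 t 5.2 tilt [-0.002 -0.003 -1.   ]
```

View pics/s4b.png

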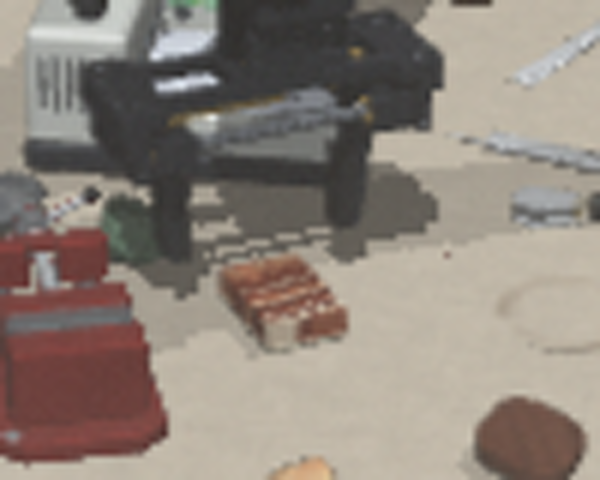

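Run:
```python
from h import *
b=r.snapshot('side')
st=r.get_state();R=Rn.from_quat(st['eef_rot']).as_matrix();p=st['tool_pos']+R[:,1]*.008
for k in (-.053,0,.053): print(k,proj(b,p+R[:,0]*k))
print('slab est');c=np.array([.5045,.382,0]);u=np.array([.5635,-.826,0]);v=np.array([.826,.5635,0])
for i in(-1,1):
  for j in (-1,1): print(i,j,proj(b,c+u*.033*i+v*.023*j+[0,0,.018]), (np.array(proj(b,c+u*.033*i+v*.023*j+[0,0,.018]))-[220,170])*6)
```

```text
-0.053 [276.5969941  212.41929918]
0 [262.15934031 215.47622401]
0.053 [247.36778314 218.6080818 ]
slab est
-1 -1 [277.38920061 220.38824142] [344.33520364 302.32944854]
-1 1 [264.39833526 223.27153892] [266.39001157 319.62923353]
1 -1 [268.61807683 211.16497024] [291.70846095 246.98982145]
1 1 [255.9735935  213.85179632] [215.84156102 263.11077793]
```

Run:
```python
from h import *
b=snap('side','s5')
x=cv2.imread('pics/s5.png')[185:230,235:295];x=cv2.convertScaleAbs(x,alpha=1.6,beta=20)
x=cv2.resize(x,None,fx=12,fy=12,interpolation=0);cv2.imwrite('pics/s5b.png',x)
```

```text
(no output)
```

View pics/s5b.png

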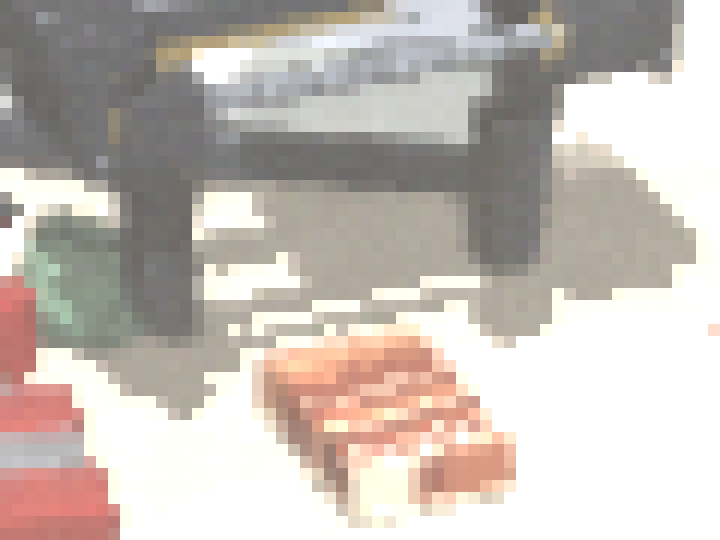

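```bash
python3 -m inch '0 0 0 0; 0 0 0 0; 0 0 0 0; 0 0 0 0; 0 0 0 0' 0.22 3
python3 - <<'E'
from h import *
plan([.522,.3564,.015],34.3)
b=snap('side','s6')
x=cv2.imread('pics/s6.png')[185:230,235:295];x=cv2.convertScaleAbs(x,alpha=1.6,beta=20)
x=cv2.resize(x,None,fx=12,fy=12,interpolation=0);cv2.imwrite('pics/s6b.png',x)
E
```

```text
clock: 5.85
tool_pos: [0.5229, 0.3594, 0.0174]
eef_rot: [0.676, 0.207, -0.206, -0.676]
contact_force: [0.2, 0.1, 0.1]
opening: 0.616
tcp [0.5229 0.3594 0.0174] head 33.96 d [-2.4  2.4 -2. ] spin -0.34 F [0.22 0.11 0.13] op 0.616 t 5.85 tilt [ 0.  0. -1.]
```

View pics/s6b.png

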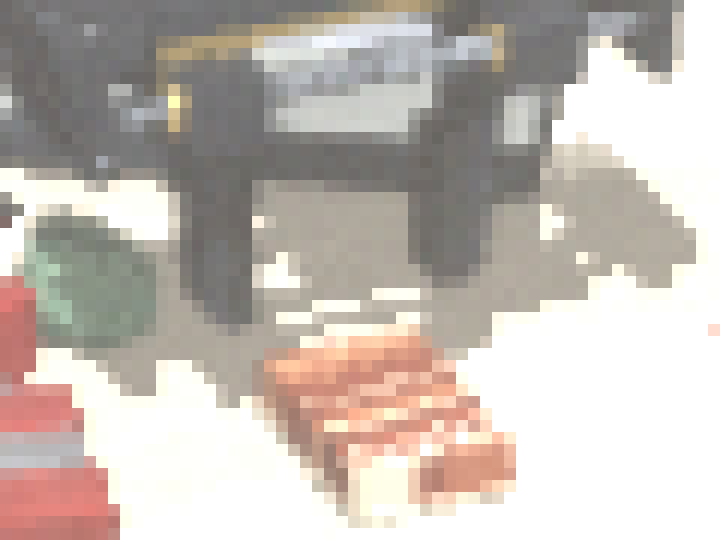

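```bash
python3 -m inch '0 3 0 0; 0 6 0 0; 0 6 0 0'
python3 - <<'E'
from h import *
plan([.522,.3564,.010],34.3)
a=snap('top','t7');b=snap('side','s7')
x=cv2.imread('pics/s7.png')[185:230,235:295];x=cv2.convertScaleAbs(x,alpha=1.6,beta=20)
x=cv2.resize(x,None,fx=12,fy=12,interpolation=0);cv2.imwrite('pics/s7b.png',x)
# expected contact shadows/tip pixel rows for tip heights
st=r.get_state();R=Rn.from_quat(st['eef_rot']).as_matrix()
for z in (0,.01,.02,.03):
  p=st['tool_pos'].copy();p[2]=z
  print(z,[(proj(b,p+R[:,0]*k)-[235,185])*12 for k in (.03,-.03)])
E
```

```text
clock: 6.2
tool_pos: [0.5225, 0.359, 0.0106]
eef_rot: [0.676, 0.206, -0.207, -0.676]
contact_force: [-0.2, 1.2, 0.7]
opening: 0.61
tcp [0.5225 0.359  0.0106] head 33.97 d [-1.9  0.6 -1.9] spin -0.33 F [-0.16  1.16  0.73] op 0.61 t 6.2 tilt [-0.001 -0.001 -1.   ]
0 [array([226.21741839, 416.30812529]), array([424.21405874, 373.94535418])]
0.01 [array([226.42717154, 384.65944151]), array([424.97154097, 342.60987245])]
0.02 [array([226.6381107 , 352.83180688]), array([425.73324774, 311.09963044])]
0.03 [array([226.85024595, 320.82369933]), array([426.49921448, 279.41316207])]
```

View pics/s7b.png

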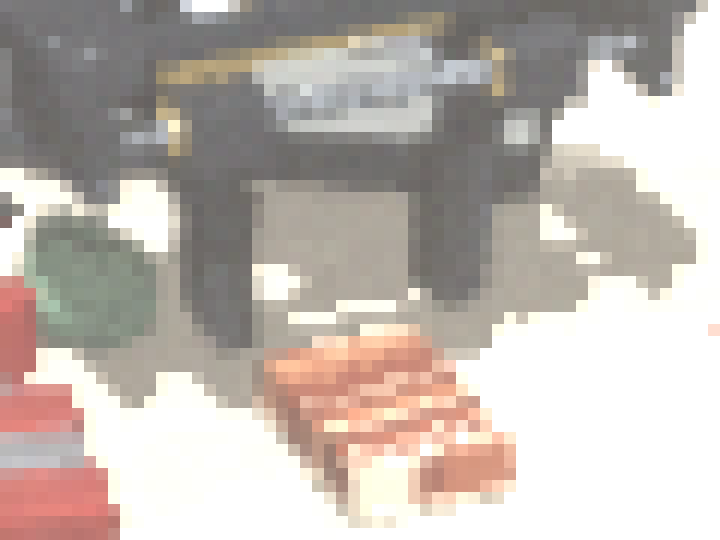

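```bash
python3 -m inch '0 1 0 0; 0 2 0 0; 0 3 0 0; 0 3 0 0'; python3 -m inch '0 1 0 0; 0 2 0 0; 0 2 0 0'
```

```text
clock: 6.7
tool_pos: [0.5227, 0.3593, 0.0081]
eef_rot: [0.676, 0.206, -0.207, -0.676]
contact_force: [0.2, 0.7, -0.8]
opening: 0.608
clock: 7.0
tool_pos: [0.5227, 0.3593, 0.0061]
eef_rot: [0.676, 0.206, -0.207, -0.676]
contact_force: [0.2, -1.2, -0.4]
opening: 0.607
```

```bash
python3 -m inch '0 3 0 0; 0 5 0 0; 0 7 0 0; 0 9 0 0; 0 9 0 0'
python3 - <<'E'
from h import *
plan([.522,.3564,-.003],34.3)
a=snap('top','t8');b=snap('side','s8')
x=cv2.imread('pics/s8.png')[185:230,235:295];x=cv2.convertScaleAbs(x,alpha=1.6,beta=20)
x=cv2.resize(x,None,fx=12,fy=12,interpolation=0);cv2.imwrite('pics/s8b.png',x)
E
```

```text
clock: 7.5
tool_pos: [0.5226, 0.3592, -0.0031]
eef_rot: [0.676, 0.206, -0.207, -0.676]
contact_force: [0.2, -0.7, 0.2]
opening: 0.612
tcp [ 0.5226  0.3592 -0.0031] head 33.97 d [-2.1 -0.1 -2. ] spin -0.33 F [ 0.24 -0.67  0.23] op 0.612 t 7.5 tilt [-0. -0. -1.]
```

View pics/s8b.png

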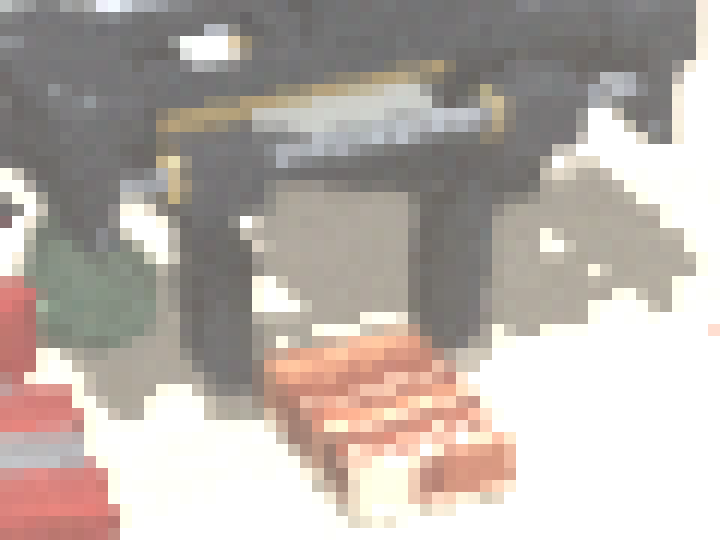

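```bash
python3 -m inch '0 0 -2 0; 0 0 -2 0; 0 0 -2 0; 0 0 -2 0; 0 0 -2 0; 0 0 -2 0; 0 0 -2 0' -0.3 4
python3 -m inch '0 -5 0 0; 0 -12 0 0; 0 -18 0 0; 0 -25 0 0; 0 -32 0 0; 0 -40 0 0; 0 -40 0 0'
python3 - <<'E'
from h import *
plan([.522,.3564,-.003],34.3)
b=snap('side','s9')
x=cv2.imread('pics/s9.png')[175:230,230:300];x=cv2.convertScaleAbs(x,alpha=1.5,beta=10)
x=cv2.resize(x,None,fx=10,fy=10,interpolation=2);cv2.imwrite('pics/s9b.png',x)
E
```

```text
clock: 8.3
tool_pos: [0.5241, 0.3575, -0.0027]
eef_rot: [0.676, 0.207, -0.206, -0.676]
contact_force: [0.1, -0.9, 1.3]
opening: 0.518
clock: 9.0
tool_pos: [0.5247, 0.358, 0.0388]
eef_rot: [-0.676, -0.207, 0.206, 0.676]
contact_force: [1.8, -2.4, 3.2]
opening: 0.517
tcp [0.5247 0.358  0.0388] head 33.95 d [-3.3 41.8  0.2] spin -0.35 F [ 1.82 -2.41  3.24] op 0.517 t 9.0 tilt [ 0.002  0.001 -1.   ]
```

View pics/s9b.png

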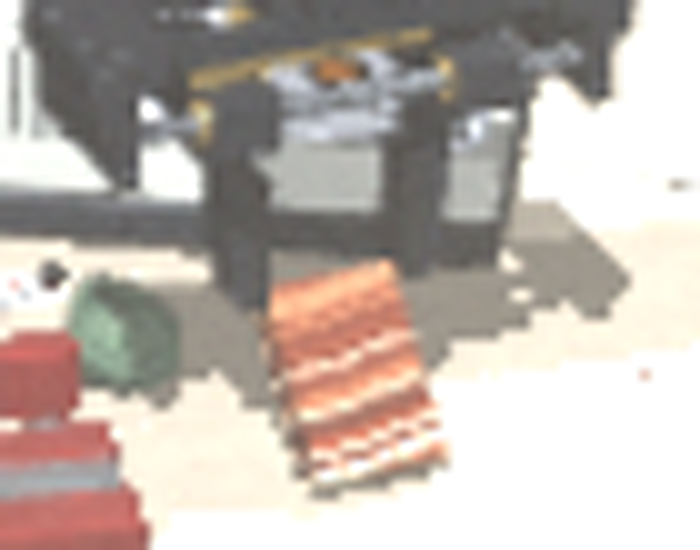

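```bash
python3 -m inch '0 -5 0 0; 0 -10 0 0; 0 -15 0 0; 0 -20 0 0; 0 -25 0 0; 0 -30 0 0; 0 -30 0 0'
python3 - <<'E'
from h import *
plan([.522,.3564,-.003],34.3)
b=snap('side','s10')
x=cv2.imread('pics/s10.png')[165:230,230:300];x=cv2.convertScaleAbs(x,alpha=1.5,beta=10)
x=cv2.resize(x,None,fx=9,fy=9,interpolation=2);cv2.imwrite('pics/s10b.png',x)
E
```

```text
clock: 9.75
tool_pos: [0.5243, 0.3582, 0.0681]
eef_rot: [-0.676, -0.207, 0.206, 0.677]
contact_force: [-0.7, -0.2, -0.9]
opening: 0.513
tcp [0.5243 0.3582 0.0681] head 33.96 d [-3.  71.1 -0.2] spin -0.34 F [-0.71 -0.25 -0.87] op 0.513 t 9.75 tilt [ 0.001  0.001 -1.   ]
```

View pics/s10b.png

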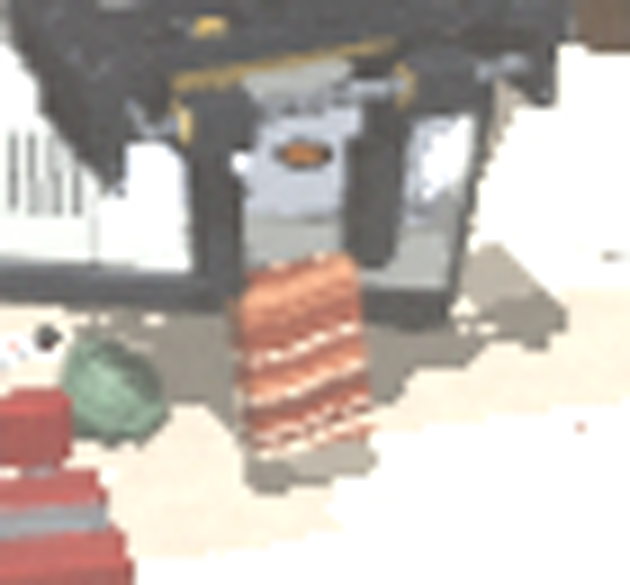

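```bash
python3 -m inch '0 -5 0 0; -10 -10 0 0; -25 -10 0 0; -40 -10 0 0; -55 -10 0 0; -65 -10 0 0; -70 -10 0 0; -70 -10 0 0'
python3 - <<'E'
from h import *
plan([.522,.3564,-.003],34.3)
a=snap('top','t11');b=snap('side','s11')
x=cv2.imread('pics/s11.png')[165:240,230:310];x=cv2.convertScaleAbs(x,alpha=1.5,beta=10)
x=cv2.resize(x,None,fx=8,fy=8,interpolation=2);cv2.imwrite('pics/s11b.png',x)
y=cv2.imread('pics/t11.png')[170:270,210:310];cv2.imwrite('pics/t11b.png',cv2.resize(y,None,fx=5,fy=5,interpolation=2))
E
```

```text
clock: 10.6
tool_pos: [0.4656, 0.3184, 0.0774]
eef_rot: [0.676, 0.207, -0.207, -0.676]
contact_force: [0.3, -0.9, -1.5]
opening: 0.513
tcp [0.4656 0.3184 0.0774] head 33.99 d [68.1 80.4 -0. ] spin -0.31 F [ 0.29 -0.87 -1.46] op 0.513 t 10.6 tilt [-0.    -0.001 -1.   ]
```

View pics/s11b.png

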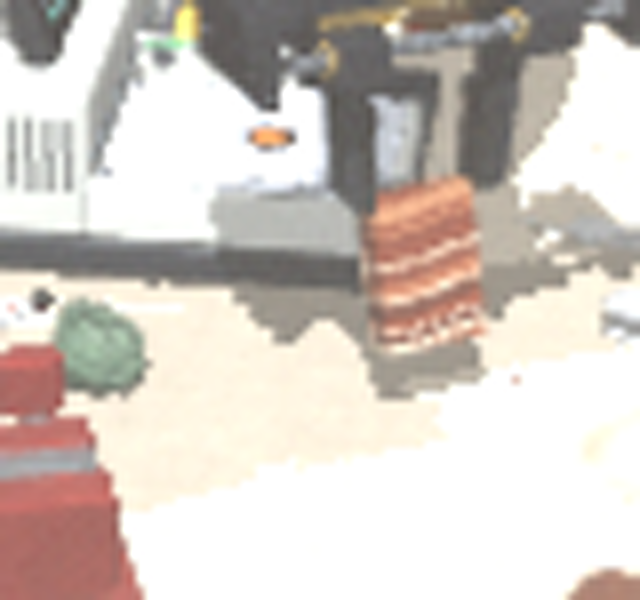

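View pics/t11b.png

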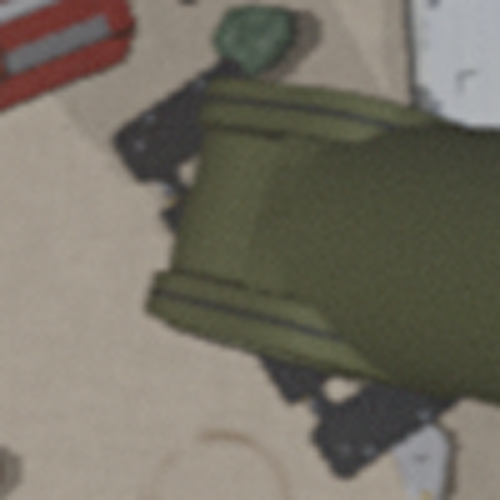

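Run:
```python
from h import *
b=r.snapshot('side');st=r.get_state();R=Rn.from_quat(st['eef_rot']).as_matrix()
p=st['tool_pos']+[0,0,.0145]; z=R[:,2]   # pivot; z = -u dir, polished side
for deg in (0,10,20,30,40):
  t=np.radians(deg); dn=np.array([0,0,-1])*np.cos(t)+z*np.sin(t); n=z*np.cos(t)+np.array([0,0,1])*np.sin(t)
  top=p+n*.005-dn*.005; bot=top+dn*.066
  print(deg,proj(b,top),proj(b,bot),bot)
```

```text
0 [282.14634047 188.56647957] [281.51418115 206.28127247] [0.46375332 0.32333619 0.03087008]
10 [282.0258812  188.23113773] [282.93796485 207.2074601 ] [0.45788036 0.33206011 0.03266734]
20 [281.88707275 187.92864224] [284.33299971 207.60213103] [0.45227068 0.34039293 0.03626341]
30 [281.73419538 187.66823902] [285.65668171 207.44357106] [0.44709475 0.34808146 0.04154903]
40 [281.57195389 187.45784786] [286.86699374 206.72625182] [0.44250981 0.3548921  0.04836359]
```

```bash
python3 -m inch '0 12 0 0; 0 24 0 0; 2 27 0 0; 0 29 4 0; 0 30 10 0; 0 31 16 0; 0 32 22 0; 0 33 28 0; 0 34 34 0; 0 34 34 0'
python3 - <<'E'
from h import *
plan([.522,.3564,-.003],34.3)
b=snap('side','s12')
x=cv2.imread('pics/s12.png')[165:240,230:310];x=cv2.convertScaleAbs(x,alpha=1.5,beta=10)
x=cv2.resize(x,None,fx=8,fy=8,interpolation=2);cv2.imwrite('pics/s12b.png',x)
E
```

```text
clock: 11.75
tool_pos: [0.446, 0.3486, 0.0435]
eef_rot: [-0.675, -0.207, 0.207, 0.677]
contact_force: [-0.4, 1.8, 5.8]
opening: 0.518
tcp [0.446  0.3486 0.0435] head 34.08 d [ 67.3  46.5 -36.2] spin -0.22 F [-0.44  1.8   5.82] op 0.518 t 11.75 tilt [-0.     0.002 -1.   ]
```

View pics/s12b.png

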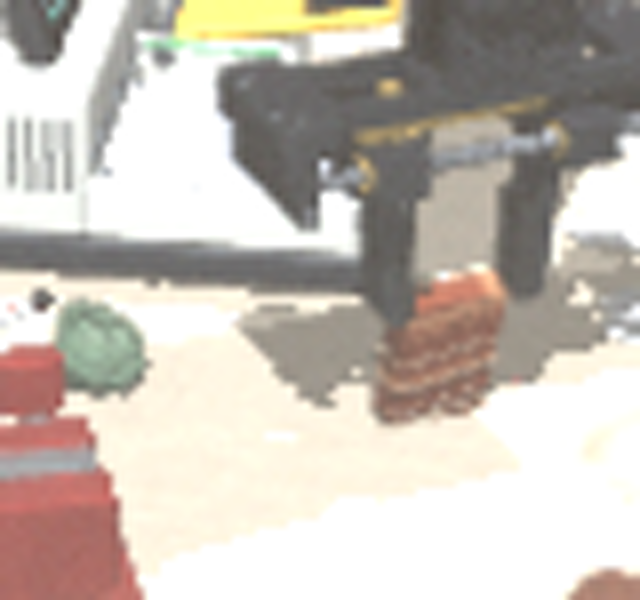

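```bash
python3 -m inch '0 3 5 0; 0 6 10 0; 0 12 17 0; 0 20 24 0; 0 25 27 0; 0 30 30 0; 0 35 32 0; 0 40 34 0; 0 40 34 0'
python3 - <<'E'
from h import *
plan([.522,.3564,-.003],34.3)
b=snap('side','s13')
x=cv2.imread('pics/s13.png')[165:240,230:310];x=cv2.convertScaleAbs(x,alpha=1.5,beta=10)
x=cv2.resize(x,None,fx=8,fy=8,interpolation=2);cv2.imwrite('pics/s13b.png',x)
E
```

```text
clock: 12.7
tool_pos: [0.4279, 0.3736, 0.0022]
eef_rot: [0.677, 0.206, -0.207, -0.675]
contact_force: [-0.5, 0.7, -1.0]
opening: 0.52
tcp [0.4279 0.3736 0.0022] head 33.94 d [ 68.5   5.2 -66.8] spin -0.36 F [-0.52  0.69 -0.99] op 0.52 t 12.7 tilt [-0.001 -0.003 -1.   ]
```

View pics/s13b.png

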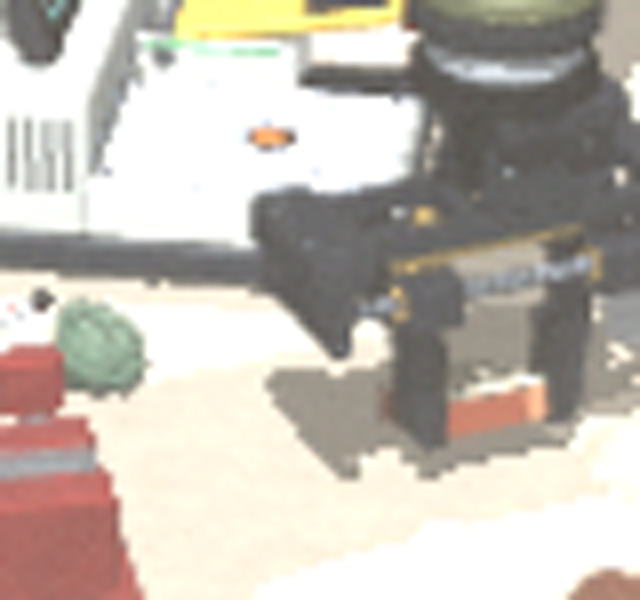

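```bash
python3 -m inch '0 3 1 0; 0 6 1 0; 0 6 1 0'; python3 -m inch '0 0 0 0; 0 0 0 0; 0 0 0 0; 0 0 0 0; 0 -10 0 0; 0 -30 0 0; 0 -60 0 0; 0 -60 0 0' 0.6
python3 - <<'E'
from h import *
plan([.522,.3564,-.003],34.3)
b=snap('side','s14');a=snap('top','t14')
x=cv2.imread('pics/s14.png')[165:240,230:310];x=cv2.convertScaleAbs(x,alpha=1.5,beta=10)
x=cv2.resize(x,None,fx=8,fy=8,interpolation=2);cv2.imwrite('pics/s14b.png',x)
y=cv2.imread('pics/t14.png')[180:280,200:300];cv2.imwrite('pics/t14b.png',cv2.resize(y,None,fx=6,fy=6,interpolation=2))
E
```

```text
clock: 13.05
tool_pos: [0.4272, 0.3754, -0.0031]
eef_rot: [0.677, 0.206, -0.207, -0.676]
contact_force: [-0.2, 0.2, -1.4]
opening: 0.52
clock: 13.85
tool_pos: [0.4289, 0.3779, 0.0611]
eef_rot: [-0.675, -0.208, 0.204, 0.678]
contact_force: [-0.3, 0.6, 0.3]
opening: 0.798
tcp [0.4289 0.3779 0.0611] head 33.95 d [ 64.8  64.3 -70. ] spin -0.35 F [-0.25  0.56  0.31] op 0.798 t 13.85 tilt [ 0.004  0.005 -1.   ]
```

View pics/s14b.png

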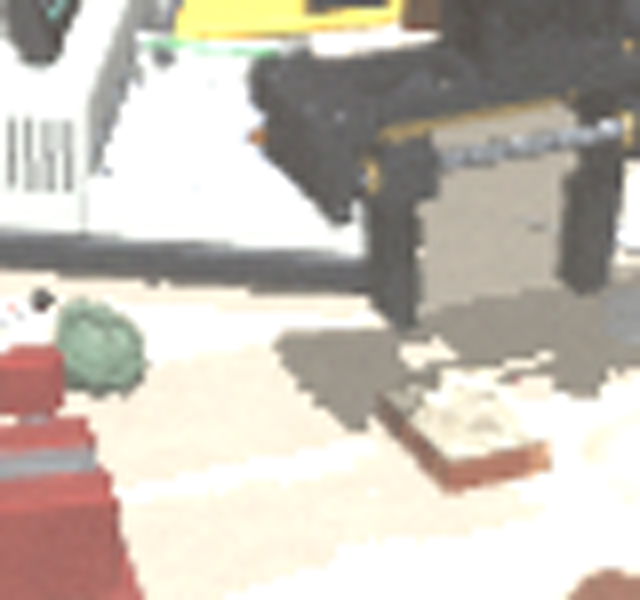

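View pics/t14b.png

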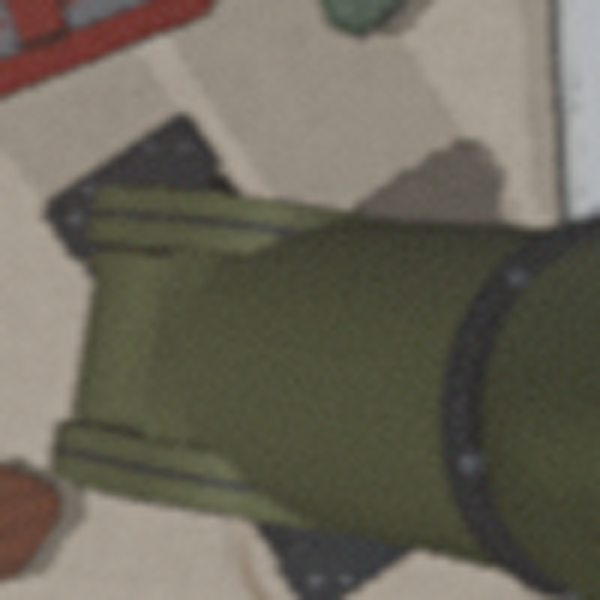

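Run:
```python
from h import *
np.set_printoptions(precision=4,suppress=True)
b=r.snapshot('side');st=r.get_state();R=Rn.from_quat(st['eef_rot']).as_matrix()
P=np.array([atz(b,(223.1,285.6),.018),atz(b,(220.6,298.75),.018),atz(b,(395/8+165,380/8+230),.018)])
print(P, np.linalg.norm(P[0]-P[1]),np.linalg.norm(P[0]-P[2]))
e=(P[0]+P[1])/2; d=P[0]-P[1];print('head',np.degrees(np.arctan2(d[1],d[0])),'centre by end',e-R[:,2]*.033,'diag',(P[1]+P[2])/2)
z=R[:,2];print((e-np.array([.4272,.3754,0]))@z,'released grip to end')
for x in r.trace('side','slab')[:1]:
  m=x['region']; print(x['p'],x['centre'],m.sum(),atz(b,x['centre'],.012))
for n in('slab','polished_face'):
  for x in r.tip_of('side',n)[:2]: print(n,x['p'],atz(b,x['centre'],.018 if n=='slab' else 0))
```

```text
[[0.4388 0.4082 0.018 ]
 [0.3993 0.3844 0.018 ]
 [0.4721 0.3575 0.018 ]] 0.046135057643568254 0.06062051166314022
head 31.023190283505436 centre by end [0.4375 0.3689 0.018 ] diag [0.4357 0.3709 0.018 ]
0.021872185855520213 released grip to end
0.57 [217.1, 287.5] 229 [0.4386 0.3586 0.012 ]
slab 0.6 [0.4553 0.6822 0.018 ]
slab 0.53 [0.4465 0.3553 0.018 ]
polished_face 0.8 [0.4452 0.3501 0.    ]
```

```bash
python3 -m inch '-10 -40 -10 0; -25 -80 -30 0; -45 -110 -60 0; -65 -120 -95 0; -85 -120 -130 0; -100 -120 -150 0; -100 -120 -150 0'
python3 - <<'E'
from h import *
np.set_printoptions(precision=4,suppress=True)
plan([.443,.355,-.003],34.3)
a=snap('top','t15')
for x in r.trace('top','slab')[:2]:
    m=x['region'].astype(np.uint8);c=max(cv2.findContours(m,0,1)[0],key=cv2.contourArea)[:,0,:]
    P=np.array([atz(a,(p[1],p[0]),0.016)[:2] for p in c])
    print(x['p'],x['centre'],m.sum(),cv2.minAreaRect((P*1000).astype(np.float32)))
warp(a,.018,.38,.52,.28,.44,4000,'t15b')
E
```

```text
clock: 14.85
tool_pos: [0.4276, 0.1903, 0.1764]
eef_rot: [0.678, 0.203, -0.206, -0.675]
contact_force: [-0.3, 0.4, -0.7]
opening: 0.8
tcp [0.4276 0.1903 0.1764] head 33.64 d [105.  178.5 129.2] spin -0.66 F [-0.27  0.37 -0.67] op 0.8 t 14.85 tilt [-0.003 -0.005 -1.   ]
0.81 [235.7, 251.4] 410 ((439.96441650390625, 353.38238525390625), (44.73127365112305, 66.11903381347656), 35.24143981933594)
```

View pics/t15b.png

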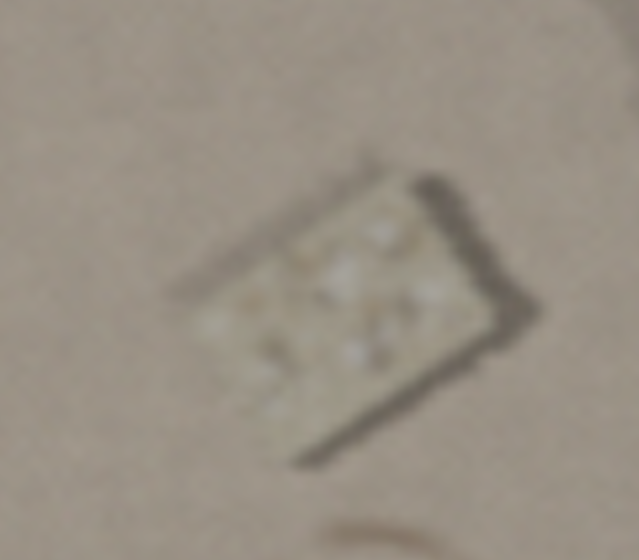

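```bash
python3 -m inch '25 0 32 -0.9; 50 20 64 -0.9; 75 50 96 -0.9; 101 90 128 -0.9; 101 120 128 -0.9; 101 140 128 -0.9; 101 140 128 -0.9'
python3 - <<'E'
from h import *
plan([.4405,.353,-.008],34.5)
E
```

```text
clock: 15.65
tool_pos: [0.4377, 0.359, 0.0341]
eef_rot: [0.675, 0.211, -0.215, -0.674]
contact_force: [0.1, -0.3, -0.2]
opening: 0.799
tcp [0.4377 0.359  0.0341] head 35.07 d [-0.9 42.1 -6.5] spin 0.57 F [ 0.13 -0.32 -0.16] op 0.799 t 15.65 tilt [-0.004 -0.003 -1.   ]
```

```bash
python3 -m inch '-1 0 -6 0; -1 15 -6 0; -1 30 -6 0; -1 36 -6 0; -1 38 -6 0; -1 38 -6 0'
python3 - <<'E'
from h import *
plan([.4405,.353,-.008],34.5)
E
```

```text
clock: 16.25
tool_pos: [0.4431, 0.3528, -0.0006]
eef_rot: [-0.675, -0.212, 0.212, 0.675]
contact_force: [0.3, 0.9, -0.3]
opening: 0.796
tcp [ 0.4431  0.3528 -0.0006] head 34.87 d [-2.   7.4  1.6] spin 0.37 F [ 0.28  0.91 -0.3 ] op 0.796 t 16.25 tilt [ 0.  0. -1.]
```

```bash
python3 -m inch '-1 2 1 0; -1 4 1 0; -1 6 1 0; -1 6 1 0'
python3 -m inch '0 0 0 0; 0 0 0 0; 0 0 0 0; 0 0 0 0; 0 0 0 0; 0 0 0 0' -0.3 15
python3 - <<'E'
from h import *
plan([.4405,.353,-.008],34.5)
b=snap('side','s16')
x=cv2.imread('pics/s16.png')[165:240,230:310];x=cv2.convertScaleAbs(x,alpha=1.5,beta=10)
x=cv2.resize(x,None,fx=8,fy=8,interpolation=2);cv2.imwrite('pics/s16b.png',x)
E
```

```text
clock: 16.65
tool_pos: [0.4416, 0.3528, -0.0069]
eef_rot: [0.675, 0.212, -0.212, -0.675]
contact_force: [-0.6, -0.0, 0.9]
opening: 0.8
clock: 17.25
tool_pos: [0.4418, 0.353, -0.0067]
eef_rot: [-0.675, -0.212, 0.212, 0.675]
contact_force: [0.4, -0.1, 0.2]
opening: 0.52
tcp [ 0.4418  0.353  -0.0067] head 34.86 d [-1.   1.3  0.8] spin 0.36 F [ 0.39 -0.12  0.21] op 0.52 t 17.25 tilt [ 0.  0. -1.]
```

View pics/s16b.png

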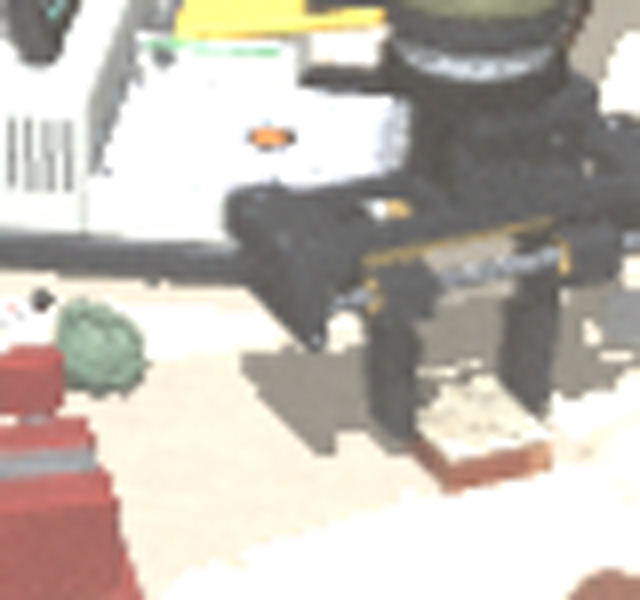

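```bash
python3 -m inch '0 -15 0 0; 0 -50 0 0; 0 -90 0 0; 0 -130 0 0; 0 -130 0 0'
python3 - <<'E'
from h import *
np.set_printoptions(precision=4,suppress=True)
plan([.5507,.1853,.15],92)
a=r.snapshot('top');b=r.snapshot('side')
def amber(f,box):
    im=cv2.cvtColor(cv2.imread(f),cv2.COLOR_BGR2HSV).astype(int);r0,r1,c0,c1=box
    s=im[r0:r1,c0:c1];m=(s[...,0]<20)&(s[...,1]>100)&(s[...,2]>80);y,x=np.nonzero(m);w=s[...,1][m];print(f,m.sum());return (np.average(y,weights=w)+r0,np.average(x,weights=w)+c0)
pt=amber('pics/t0.png',(180,210,300,332));ps=amber('pics/s0.png',(172,190,253,275))
print(pt,ps,'top',atz(a,pt,.05),'side',atz(b,ps,.05),tri(a,pt,b,ps))
# analyser yaw via plate mask edges
im=cv2.imread('pics/anar.png')
E
```

```text
clock: 17.8
tool_pos: [0.4437, 0.3556, 0.129]
eef_rot: [-0.673, -0.215, 0.209, 0.676]
contact_force: [0.8, 0.8, -1.8]
opening: 0.52
tcp [0.4437 0.3556 0.129 ] head 34.85 d [  -9.3  -21.5 -200.9] spin -57.15 F [ 0.79  0.81 -1.8 ] op 0.52 t 17.8 tilt [ 0.007  0.007 -1.   ]
pics/t0.png 35
pics/s0.png 7
(np.float64(193.61066090401584), np.float64(315.6814334593913)) (np.float64(181.61031833150383), np.float64(263.25137211855105)) top [0.55   0.1853 0.05  ] side [0.5487 0.1875 0.05  ] (array([0.5496, 0.1851, 0.0489]), np.float64(0.0010328635570812897))
```

```bash
python3 -m inch '-1 0 -20 -6; -2 0 -45 -12; -3 0 -70 -19; -4 0 -95 -26; -5 0 -120 -33; -6 0 -145 -40; -8 0 -170 -47; -9 0 -190 -53; -9 0 -201 -57; -9 0 -201 -57'
python3 -m inch '0 0 0 0; 0 0 0 0'
python3 - <<'E'
from h import *
plan([.5495,.1857,.054],92)
E
```

```text
clock: 18.9
tool_pos: [0.549, 0.1796, 0.1211]
eef_rot: [-0.493, -0.506, 0.509, 0.493]
contact_force: [-1.3, 0.2, -2.2]
opening: 0.517
clock: 19.1
tool_pos: [0.5481, 0.184, 0.1229]
eef_rot: [-0.491, -0.508, 0.509, 0.492]
contact_force: [-0.5, 0.6, -1.4]
opening: 0.519
tcp [0.5481 0.184  0.1229] head 91.92 d [ 1.7 68.9 -1.6] spin -0.08 F [-0.53  0.63 -1.43] op 0.519 t 19.1 tilt [-0.001  0.    -1.   ]
```

```bash
python3 -m inch '1 20 -1 0; 1 40 -1 0; 2 55 -1 0; 2 66 -1 0; 2 68 -1 0; 2 68 -1 0'
python3 - <<'E'
from h import *
plan([.5495,.1857,.044],92)
b=snap('side','s17')
x=cv2.imread('pics/s17.png')[145:220,220:310];x=cv2.convertScaleAbs(x,alpha=1.2,beta=10)
x=cv2.resize(x,None,fx=8,fy=8,interpolation=2);cv2.imwrite('pics/s17b.png',x)
E
```

```text
clock: 19.7
tool_pos: [0.55, 0.1852, 0.0553]
eef_rot: [-0.492, -0.508, 0.508, 0.492]
contact_force: [-0.5, -0.4, -1.8]
opening: 0.517
tcp [0.55   0.1852 0.0553] head 91.88 d [ 0.5 11.3  0.5] spin -0.12 F [-0.49 -0.42 -1.77] op 0.517 t 19.7 tilt [-0.  0. -1.]
```

View pics/s17b.png

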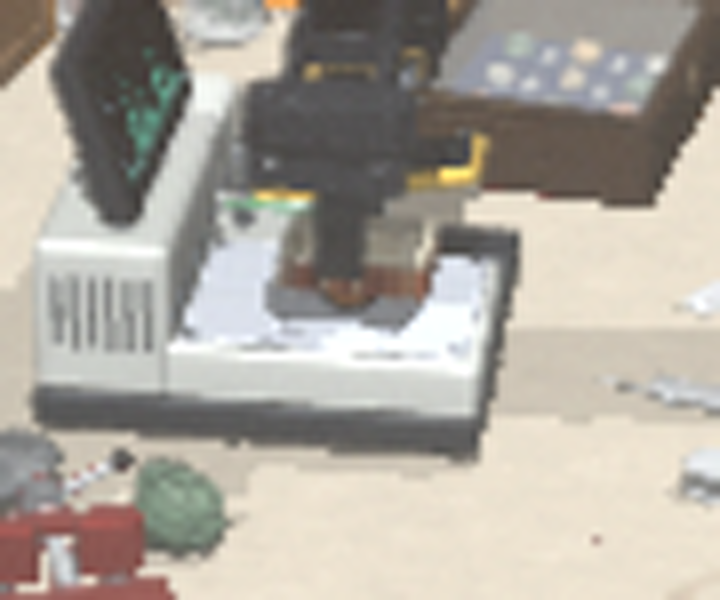

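Slab held crust up, about 12 mm above the stage and over the window (crop ~(355,290)). Lowering gently.

```bash
python3 -m inch '0 4 0 0; 0 8 0 0; 0 10 0 0; 0 10 0 0'; python3 -m inch '0 1 0 0; 0 1 0 0'
```

```text
clock: 20.15
tool_pos: [0.55, 0.1847, 0.045]
eef_rot: [-0.492, -0.508, 0.508, 0.492]
contact_force: [0.0, -0.2, -2.4]
opening: 0.525
clock: 20.35
tool_pos: [0.5501, 0.1849, 0.0443]
eef_rot: [-0.492, -0.508, 0.508, 0.492]
contact_force: [0.4, -0.2, -1.1]
opening: 0.518
```

```bash
python3 -m inch '0 1 0 0; 0 1.5 0 0; 0 1.5 0 0'
```

```text
clock: 20.65
tool_pos: [0.5502, 0.185, 0.0433]
eef_rot: [0.492, 0.508, -0.508, -0.492]
contact_force: [-0.7, -1.5, 3.8]
opening: 0.518
```

```bash
python3 -m inch '0 0 0 0; 0 0 0 0; 0 0 0 0; 0 0 0 0; 0 -10 0 0; 0 -30 0 0; 0 -60 0 0; 0 -90 0 0; 0 -110 0 0; 0 -110 0 0' 0.5
python3 - <<'E'
from h import *
plan([.52,.02,.16],92)
a=snap('top','t18');b=snap('side','s18')
x=cv2.imread('pics/s18.png')[145:220,220:310];x=cv2.convertScaleAbs(x,alpha=1.2,beta=10)
x=cv2.resize(x,None,fx=8,fy=8,interpolation=2);cv2.imwrite('pics/s18b.png',x)
E
```

```text
clock: 21.65
tool_pos: [0.5516, 0.1864, 0.1562]
eef_rot: [0.492, 0.51, -0.506, -0.491]
contact_force: [0.5, 1.3, 0.4]
opening: 0.749
tcp [0.5516 0.1864 0.1562] head 91.86 d [-165.2   -4.4   37. ] spin -0.14 F [0.55 1.27 0.36] op 0.749 t 21.65 tilt [ 0.005  0.003 -1.   ]
```

View pics/s18b.png

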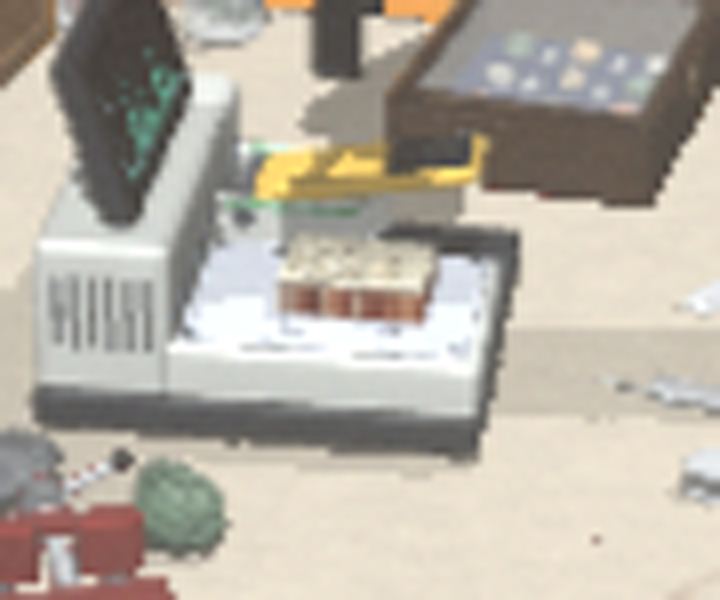

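```bash
python3 -m inch '-45 -10 10 0; -90 -30 20 0; -135 -40 35 0; -180 -40 50 0; -225 -40 60 0; -265 -40 60 0; -265 -40 60 0; -265 -40 60 0' -1 10
python3 - <<'E'
from h import *
np.set_printoptions(precision=4,suppress=True)
plan([.527,.08,.16],92)
a=snap('top','t19');b=snap('side','s19')
for n in ('slab','paddle_pad','window'):
  for c,s in (('top',a),('side',b)):
    for x in r.tip_of(c,n)[:2]: print(n,c,round(x['p'],2),np.round(x['centre'],1),atz(s,x['centre'],.068 if n=='slab' else .078))
for x in r.trace('top','slab')[:2]:
    m=x['region'].astype(np.uint8);c=max(cv2.findContours(m,0,1)[0],key=cv2.contourArea)[:,0,:]
    P=np.array([atz(a,(p[1],p[0]),0.066)[:2] for p in c])
    print(x['p'],x['centre'],m.sum(),cv2.minAreaRect((P*1000).astype(np.float32)))
warp(a,.068,.44,.64,.02,.27,3000,'t19b')
warp(a,.078,.44,.64,.02,.27,3000,'t19c')
cv2.imwrite('pics/s19b.png',cv2.resize(cv2.imread('pics/s19.png')[110:220,220:350],None,fx=5,fy=5,interpolation=2))
E
```

```text
clock: 22.55
tool_pos: [0.498, -0.0829, 0.1917]
eef_rot: [-0.492, -0.507, 0.508, 0.493]
contact_force: [0.5, 1.0, -0.5]
opening: 0.048
tcp [ 0.498  -0.0829  0.1917] head 91.72 d [161.9  31.8 -34. ] spin -0.28 F [ 0.45  0.95 -0.55] op 0.048 t 22.55 tilt [-0.002  0.001 -1.   ]
slab top 0.81 [194.6 319.5] [0.5452 0.178  0.068 ]
slab side 0.75 [177.7 264.1] [0.5452 0.1921 0.068 ]
paddle_pad top 0.94 [200.  360.1] [0.53   0.0767 0.078 ]
paddle_pad top 0.29 [259.7 377.3] [0.3803 0.0389 0.078 ]
paddle_pad side 0.68 [162.3 270.7] [0.5399 0.0738 0.078 ]
window top 0.6 [197.1 315.3] [0.5377 0.1903 0.078 ]
window side 0.56 [181.2 265.8] [0.5313 0.24   0.078 ]
0.63 [194.2, 316.1] 505 ((546.01904296875, 183.11087036132812), (72.76609802246094, 49.760066986083984), 6.089443206787109)
```

View pics/t19b.png

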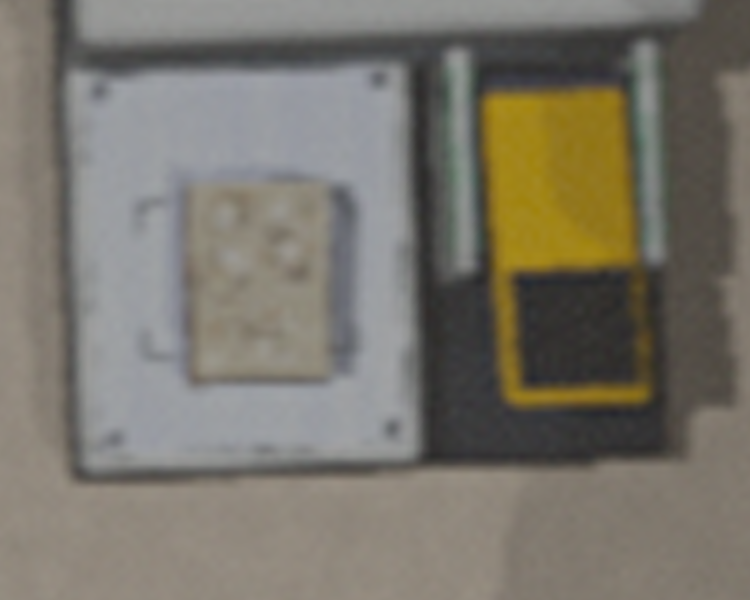

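View pics/t19c.png

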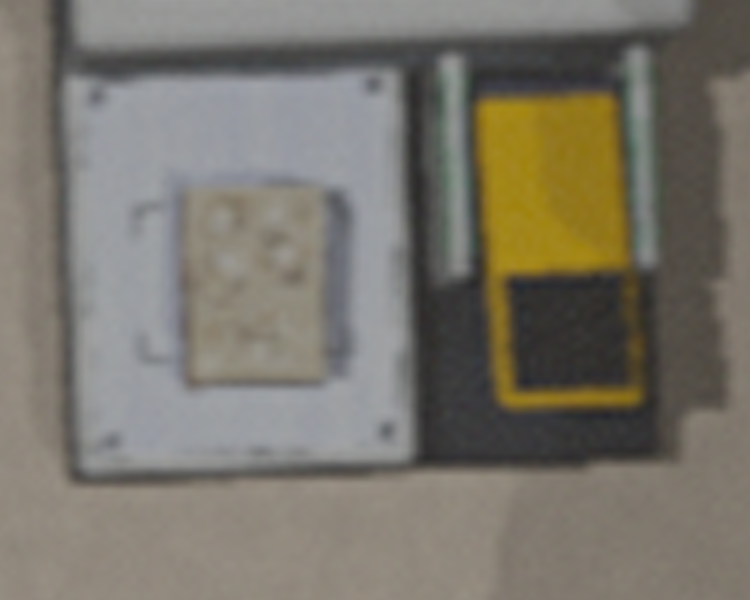

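View pics/s19b.png

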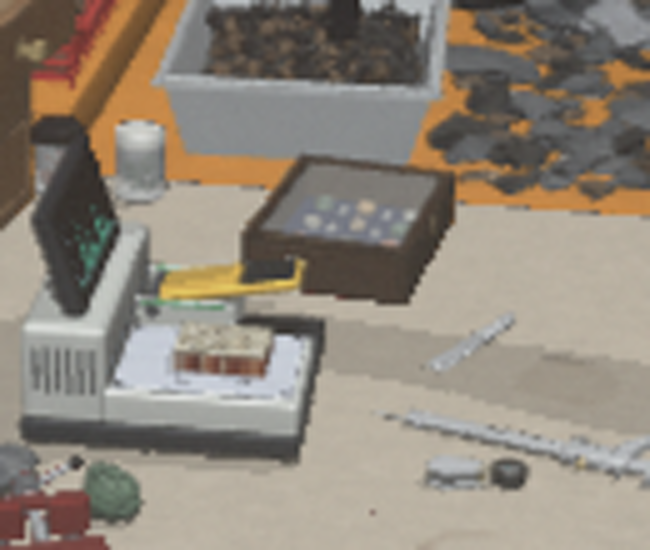

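Run:
```python
from h import *
b=r.snapshot('side');st=r.get_state();R=Rn.from_quat(st['eef_rot']).as_matrix();print(st['tool_pos'],st['opening'])
for o in (-.01,0,.008,.016): print(o,(proj(b,st['tool_pos']+R[:,1]*o)-[260,90])*12, proj(b,st['tool_pos']+R[:,1]*o))
cv2.imwrite('pics/s20.png',cv2.resize(cv2.cvtColor(b['frame'],4)[90:135,260:320],None,fx=12,fy=12,interpolation=0))
```

```text
[ 0.49881796 -0.08144733  0.19282461] 0.00820728799386519
-0.01 [333.25099628 341.63942507] [287.77091636 118.46995209]
0 [332.11590807 370.90749373] [287.67632567 120.90895781]
0.008 [331.21167628 394.22296671] [287.60097302 122.85191389]
0.016 [330.31083592 417.45099198] [287.52590299 124.78758267]
```

View pics/s20.png

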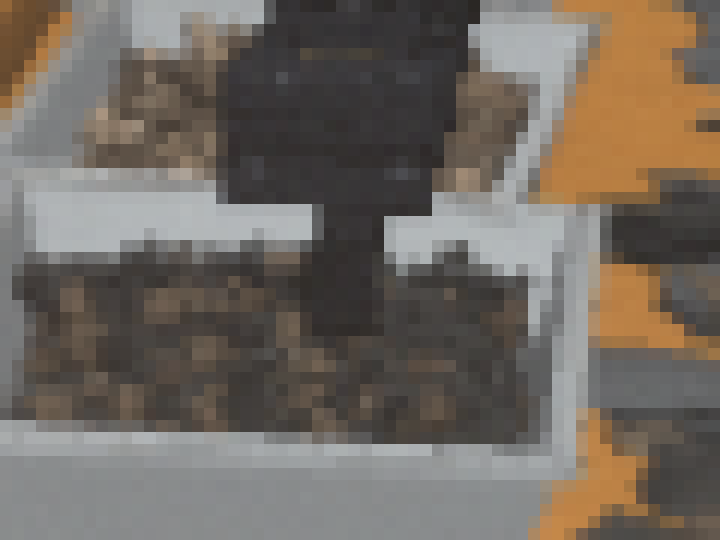

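```bash
python3 -m inch '40 0 -9 0; 80 0 -18 0; 120 0 -27 0; 150 15 -36 0; 159 35 -36 0; 159 55 -36 0; 159 70 -36 0; 159 80 -36 0; 159 80 -36 0; 159 80 -36 0' -1 20
python3 - <<'E'
from h import *
plan([.530,.079,.09],92)
E
```

```text
clock: 24.05
tool_pos: [0.5298, 0.078, 0.1131]
eef_rot: [0.492, 0.508, -0.508, -0.492]
contact_force: [-0.2, -0.7, -0.0]
opening: 0.002
tcp [0.5298 0.078  0.1131] head 91.83 d [ 1.  23.1 -0.2] spin -0.17 F [-0.19 -0.66 -0.01] op 0.002 t 24.05 tilt [ 0.  0. -1.]
```

```bash
python3 -m inch '1 6 0 0; 1 12 0 0; 1 18 0 0; 1 24 0 0; 1 24 0 0'; python3 -m inch '0 4 0 0; 0 8 0 0; 0 12 0 0; 0 16 0 0; 0 16 0 0'
python3 - <<'E'
from h import *
plan([.530,.079,.06],92)
b=snap('side','s21')
cv2.imwrite('pics/s21b.png',cv2.resize(b['frame'][120:210,220:310,::-1],None,fx=6,fy=6,interpolation=2))
E
```

```text
clock: 24.55
tool_pos: [0.529, 0.0788, 0.0878]
eef_rot: [-0.492, -0.508, 0.509, 0.492]
contact_force: [0.0, -0.5, -0.6]
opening: 0.005
clock: 25.05
tool_pos: [0.5292, 0.079, 0.0722]
eef_rot: [-0.492, -0.508, 0.508, 0.492]
contact_force: [-0.3, -0.0, -0.0]
opening: 0.008
tcp [0.5292 0.079  0.0722] head 91.87 d [-0.  12.2 -0.8] spin -0.13 F [-0.3  -0.04 -0.04] op 0.008 t 25.05 tilt [-0.001 -0.    -1.   ]
```

View pics/s21b.png

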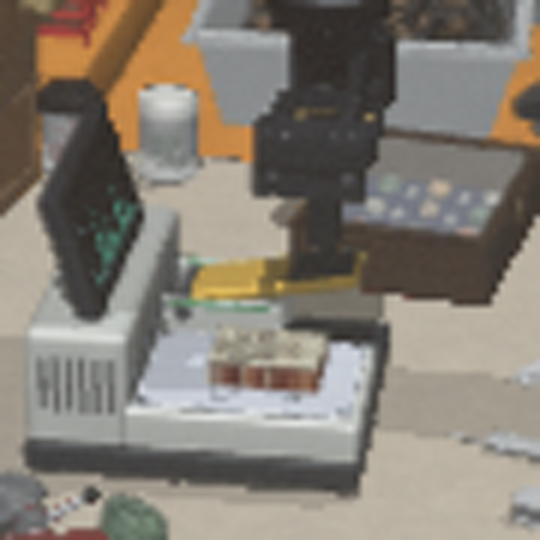

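Just above the pad (crop ~(325,260)), slab flat and untouched. Continue in small steps.

```bash
python3 -m inch '0 1 0 0; 0 2 0 0; 0 3 0 0; 0 4 0 0; 0 5 0 0; 0 5 0 0'; python3 -m inch '0 1 0 0; 0 2 0 0; 0 3 0 0; 0 4 0 0; 0 4 0 0'
```

```text
clock: 25.7
tool_pos: [0.5295, 0.0791, 0.0677]
eef_rot: [-0.492, -0.508, 0.508, 0.492]
contact_force: [0.0, -0.2, 0.9]
opening: 0.006
clock: 26.2
tool_pos: [0.5295, 0.0791, 0.0636]
eef_rot: [-0.492, -0.508, 0.508, 0.492]
contact_force: [0.2, -0.2, -0.1]
opening: 0.007
```

```bash
python3 -m inch '0 1 0 0; 0 2 0 0; 0 3 0 0; 0 3 0 0'; python3 -m inch '0 1 0 0; 0 2 0 0; 0 3 0 0; 0 3 0 0'
```

```text
clock: 26.6
tool_pos: [0.5295, 0.0792, 0.0609]
eef_rot: [-0.492, -0.508, 0.508, 0.492]
contact_force: [-1.3, -0.9, 2.8]
opening: 0.005
clock: 27.0
tool_pos: [0.5291, 0.0792, 0.0576]
eef_rot: [-0.492, -0.508, 0.508, 0.492]
contact_force: [-2.1, -0.8, 4.4]
opening: 0.006
```

```bash
python3 -m inch '0 1 0 0; 0 2 0 0; 0 3 0 0; 0 4 0 0; 0 4 0 0'; python3 -m inch '0 1 0 0; 0 2 0 0; 0 3 0 0; 0 3 0 0; 0 3 0 0'
python3 - <<'E'
from h import *
plan([.530,.079,.048],92)
b=snap('side','s22')
cv2.imwrite('pics/s22b.png',cv2.resize(b['frame'][135:200,230:310,::-1],None,fx=9,fy=9,interpolation=2))
E
```

```text
clock: 27.5
tool_pos: [0.5293, 0.0792, 0.0537]
eef_rot: [-0.492, -0.508, 0.508, 0.492]
contact_force: [-3.5, -0.5, 4.8]
opening: 0.007
clock: 28.0
tool_pos: [0.5294, 0.0792, 0.0507]
eef_rot: [-0.492, -0.508, 0.508, 0.492]
contact_force: [-2.8, 0.8, 5.6]
opening: 0.007
tcp [0.5294 0.0792 0.0507] head 91.87 d [-0.2  2.7 -0.6] spin -0.13 F [-2.81  0.76  5.57] op 0.007 t 28.0 tilt [-0. -0. -1.]
```

View pics/s22b.png

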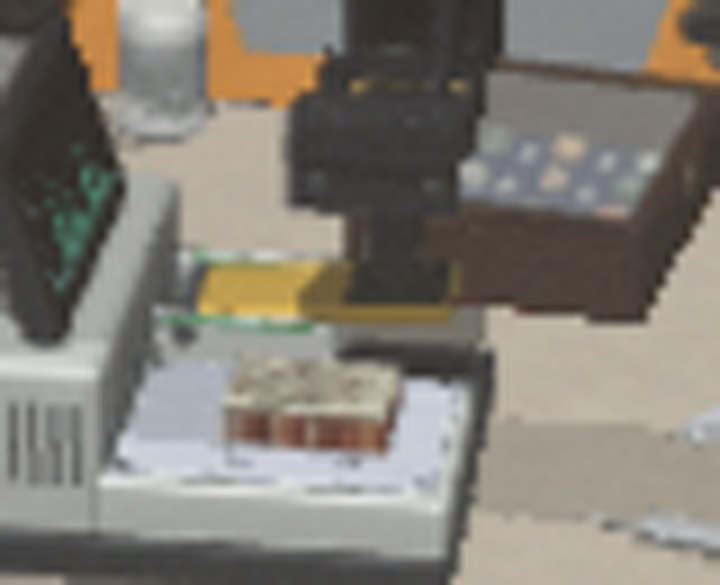

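```bash
python3 -m inch '0 1 0 0; 0 1 0 0; 0 1 0 0; 0 1 0 0; 0 1 0 0; 0 1 0 0; 0 1 0 0'
python3 - <<'E'
from h import *
np.set_printoptions(precision=4,suppress=True)
plan([.530,.079,.048],92)
a=snap('top','t23');b=snap('side','s23')
for c,s in (('side',b),('top',a)):
  for n in ('slab','loupe','tweezers','serpentine','view_stone_c','river_a'):
    x=r.tip_of(c,n)
    if x: print(c,n,round(x[0]['p'],2),np.round(x[0]['centre'],1),atz(s,x[0]['centre'],.068 if n=='slab' else 0)[:2])
warp(b,.063,.44,.66,.0,.2,3000,'s23b')
cv2.imwrite('pics/s23c.png',cv2.resize(b['frame'][135:200,230:310,::-1],None,fx=9,fy=9,interpolation=2))
plan([.530,.079,.048],92)
E
```

```text
clock: 28.75
tool_pos: [0.5296, 0.0792, 0.0498]
eef_rot: [0.492, 0.508, -0.508, -0.492]
contact_force: [-2.6, 0.3, 5.1]
opening: 0.008
tcp [0.5296 0.0792 0.0498] head 91.87 d [-0.2  1.8 -0.4] spin -0.13 F [-2.59  0.28  5.09] op 0.008 t 28.75 tilt [ 0. -0. -1.]
side slab 0.51 [180.3 264.2] [0.5413 0.2132]
side loupe 0.52 [208.7 315.2] [0.3542 0.2618]
side tweezers 0.36 [181.6 315.2] [0.3697 0.0457]
side serpentine 0.65 [214.2 244.1] [0.5864 0.3464]
side view_stone_c 0.59 [205.7 206.3] [0.7269 0.3133]
side river_a 0.54 [261.6 294.2] [0.3908 0.5873]
top slab 0.63 [193.5 314.7] [0.5481 0.1903]
top loupe 0.64 [270.5 295.9] [0.3497 0.2352]
top tweezers 0.79 [260.1 380.3] [0.3768 0.0093]
top serpentine 0.73 [271.6 294.3] [0.3468 0.2396]
top view_stone_c 0.55 [130.2 272.1] [0.7344 0.2963]
top river_a 0.66 [256.1 166.4] [0.3881 0.5819]
tcp [0.5296 0.0792 0.0498] head 91.86 d [-0.2  1.8 -0.4] spin -0.14 F [-3.35  0.74  4.99] op 0.005 t 29.45 tilt [ 0. -0. -1.]
```

View pics/s23c.png

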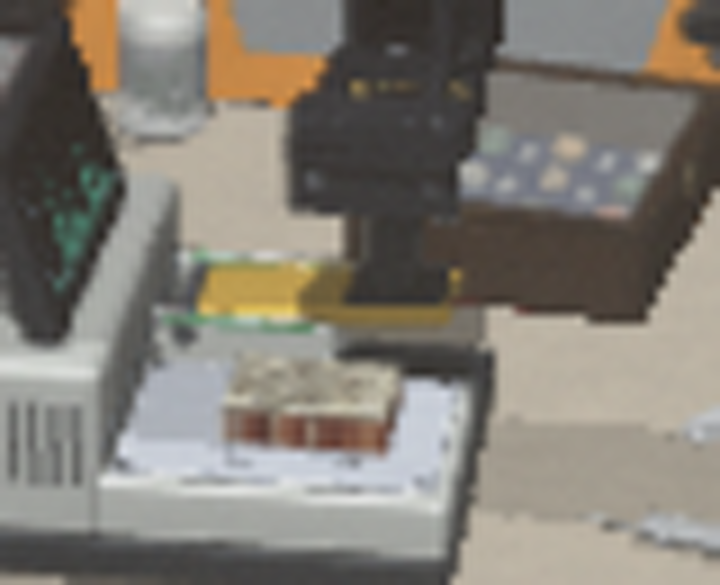

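View pics/t23.png

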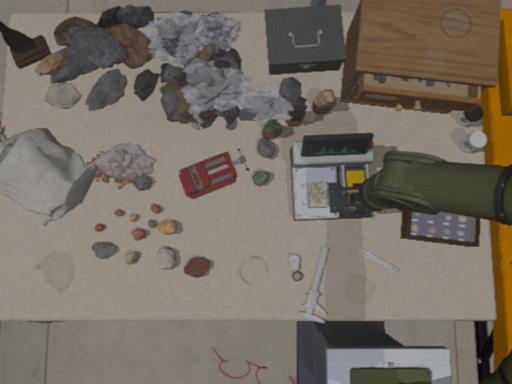

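```bash
python3 -m inch '0 1 0 0; 0 2 0 0; 0 2.5 0 0; 0 2.5 0 0; 0 2.5 0 0; 0 2.5 0 0; 0 2.5 0 0; 0 2.5 0 0'
python3 - <<'E'
from h import *
fs=[]
for i in range(4): b=r.snapshot('side'); s=r.get_state(); fs.append(s['contact_force'])
print(np.mean(fs,0),s['tool_pos'])
cv2.imwrite('pics/s24.png',cv2.resize(b['frame'][150:190,240:300,::-1],None,fx=13,fy=13,interpolation=2))
E
```

```text
clock: 30.25
tool_pos: [0.5292, 0.0792, 0.0472]
eef_rot: [-0.492, -0.508, 0.508, 0.492]
contact_force: [-3.1, 0.5, 4.9]
opening: 0.005
[-3.88893642  0.00740405  5.32208479] [0.52924096 0.07915002 0.04725611]
```

View pics/s24.png

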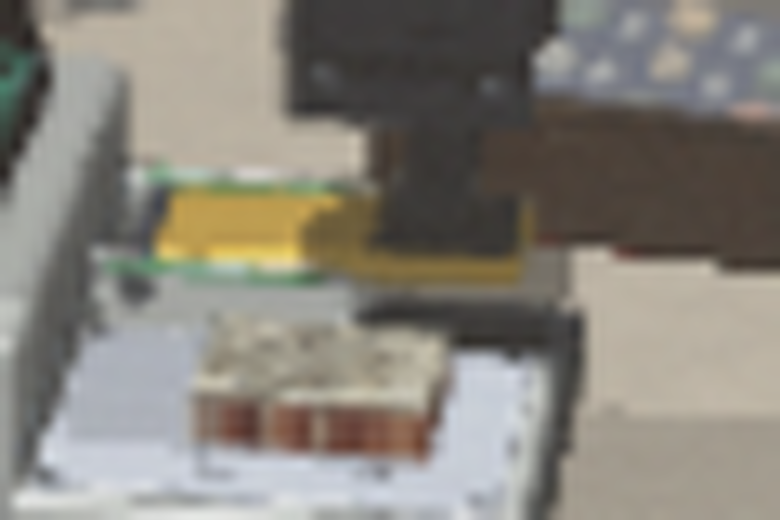

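Run:
```python
from plant import r
print(r.finish_job(), r.get_state()['contact_force'])
```

```text
the job is handed in; nothing more can be done
the job is handed in; nothing more can be done
```

I flipped the slab, laid it polished face down on the stage and released it. Then I pressed the yellow paddle to its middle position and handed the job in at about 30.5 s with the paddle still held. No verdict is reported, so this rests on my own checks.

**How it was done:**
- I gripped the slab lightly at one end and lifted it so it swung down towards vertical.
- I moved it to open table and dragged the lower end until it lay crust up.
- I then regripped it at its middle and set it on the stage, turned with its long side along the analyser's x.

**Last checks:**
- **Slab:** it lies flat and crust up. The top camera put its centre about 3–4 mm from the window centre, against the 12 mm limit. The last side picture shows it undisturbed.
- **Paddle:** the side picture shows it level with the cheek tops. From how far the tool moved after contact, I estimate about 0.16–0.20 rad. The upward force is about 5.3 N, a little under the 6 N expected in the middle. There is also a sideways force of about 4 N, which I took to be friction from the pad's arc.
- **Other things:** the arm never went near the other stones and tools. Positions read after placing the slab match the first ones within the networks' scatter, mostly under 20 mm. Exceptions:
  - The top camera's last serpentine reading landed on the loupe.
  - The side reading for the tweezers was off, though the top one agreed.
  - `agate_b` was not read again.

**Disagreement with the given data:** the fingertips appeared about 11 mm behind the reported TCP instead of 8 mm ahead of it. The lack of table contact agreed with that, so I set heights by images and force instead.

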